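Put each hatching egg on the cradle of its size

TASK

The three hatching eggs on the bench lie on the wrong cradles: move them so that the smallest egg lies on the cradle with the small dark wooden board, the middle-sized egg on the medium one and the largest egg on the large one, each lying centred between the two bars with its long axis along them, whichever way the blunt end points. The free cradle on the square cork board may be used to park an egg on the way. Handle the eggs gently: never drop one, push it hard onto a cradle or lay it on the bench, and leave the jar, torch and carton where they are.

Things in the scene. Friction and masses are not known exactly. Their poses are not given: they have to be found in the camera images.
- hen_center (a point): Smallest of three loose rigid eggs (hen, off-white, 60 g), lying on a cradle (first the medium one): 42 mm thick, 52 mm long. Point: on the axis at the widest place, 28 mm from the pointed and 24 mm from the blunt end; y along the axis to the blunt end. Lying on a cradle, the point is this many mm above the cradle's point: small 21, medium 20, large 18, cork 20.
- duck_center (a point): Middle-sized of three loose rigid eggs (duck, off-white, 90 g), lying on a cradle (first the large one): 52 mm thick, 66 mm long. Point: on the axis at the widest place, 36 mm from the pointed and 30 mm from the blunt end; y along the axis to the blunt end. Lying on a cradle, the point is this many mm above the cradle's point: small 27, medium 26, large 24, cork 26.
- goose_center (a point): Largest of three loose rigid eggs (goose, off-white, 160 g), lying on a cradle (first the small one): 64 mm thick, 84 mm long. Point: on the axis at the widest place, 46 mm from the pointed and 38 mm from the blunt end; y along the axis to the blunt end. Lying on a cradle, the point is this many mm above the cradle's point: small 33, medium 32, large 31, cork 32.
- small_cradle (a point): The small cradle: dark wooden board 74 x 66 mm, 8 mm thick, fixed; above it two parallel round steel bars 50 mm long, 6 mm thick, 23 mm apart between centres, tops 33 mm above the bench. An egg lies between the bars, its axis along them. Point: midway between the bars at their centre height; y along the bars, z up. For the hen (smallest) egg. Cradles are 140 mm or more apart.
- medium_cradle (a point): The medium cradle: dark wooden board 90 x 76 mm, 8 mm thick, fixed; above it two parallel round steel bars 64 mm long, 6 mm thick, 26 mm apart between centres, tops 33 mm above the bench. An egg lies between the bars, its axis along them. Point: midway between the bars at their centre height; y along the bars, z up. For the duck (middle) egg.
- large_cradle (a point): The large cradle: dark wooden board 118 x 98 mm, 8 mm thick, fixed; above it two parallel round steel bars 84 mm long, 6 mm thick, 32 mm apart between centres, tops 33 mm above the bench. An egg lies between the bars, its axis along them. Point: midway between the bars at their centre height; y along the bars, z up. For the goose (largest) egg.
- rest_cradle (a point): The free cradle: square cork board 90 x 90 mm, 8 mm thick, fixed; above it two parallel round steel bars 64 mm long, 6 mm thick, 26 mm apart between centres, tops 33 mm above the bench. An egg lies between the bars, its axis along them. Point: midway between the bars at their centre height; y along the bars, z up. Empty at the start, for parking.
- jar_center (a point): Bystander: loose amber jar with white cap, 60 mm in diameter, 75 mm tall, beyond the cradles. This point is its centre.
- torch_center (a point): Bystander: loose black candling torch standing on its end, up to 48 mm in diameter, 80 mm tall, beyond the cradles. This point is its centre.
- carton_center (a point): Bystander: loose cardboard carton 60 x 80 x 50 mm tall, beyond the cradles. This point is its centre.
Mind the look-alikes: they are no part of the job. Leave any purple look-alike of the part that bears goose_center alone.

How it is judged:
By the outcome, as a careful person would: the job done as asked, in the order asked, and still so for the second after the job is handed in, with the robot touching nothing.
It also fails if it takes over 120 s, if anything falls off the work surface, if the arm or the gripper's body presses on something with over 40 N, if the wrist force passes 120 N, or if a joint passes its speed limit or range.

ROBOT

A 6-joint arm with a two-finger parallel gripper is mounted at the origin on the work surface. World frame = base frame: x ahead of the robot, y to its left, z up, the work surface at z = 0. Lengths are in m, angles in rad, forces in N, time in s.
With the tool pointing down it reaches from about 0.275 to 0.825 m from the base axis. Payload 5.2 kg.
Tool frame: the origin (TCP) lies at the very end of the fingers, on their centre line; the grasp point (between the pads) lies 19 mm behind it; z points along the fingers, y is the direction in which the jaws open and shut (so a half turn about z gives the same grasp; the last joint's range is limited). The gripper opens to 93 mm and grips with 3 to 60 N. Pads are 15 mm wide; open, the fingers measure 128 mm over their backs; the gripper's body (75 mm by 188 mm) begins 65 mm behind the grasp point.
Start: joints at [-1.485, 0.259, 1.535, -0, 1.348, -0.203], TCP at [0.157, -0.527, 0.219] pointing down, gripper open.
Joint ranges: [-3.14, 3.14], [-0.91, 2.08], [0.19, 2.58], [-1.22, 4.36], [0.22, 2.71], [-3.12, 3.12]. Speed limits (rad/s): [2.57, 2.57, 3.14, 3.14, 3.14, 3.14].

INTERFACE

Orientations are given as a unit quaternion [w, x, y, z].
In Python, from station import status, cams, bot gives the robot as it stands.
- The arm moves only by the tool drive_tool, never from a script. Its arguments are lists of equal length, an entry for each row: "hand": the opening in per cent of the stroke, from 0 (shut) to 100 (fully open); "travel": the shift along the tool's x, y, z in cm, a list of three; "rotation": the turn, a rotation vector about the tool's x, y, z in degrees, a list of three. In form: {"hand": [hand, ...], "travel": [[dx, dy, dz], ...], "rotation": [[wx, wy, wz], ...]}. A call has 1 to 20 rows; each row shifts and turns the commanded pose from where the row before left it, along the tool's axes as they then stand; what a row does not reach is not made up. A row lasts 1/8 s, in which the tool goes at most 62.5 mm and 10.7 degrees, less where a joint would pass 70% of its speed; a pose out of reach is approached as far as the arm can. A call with a gripper value outside its range is refused whole. The fingers move at their own pace and stop on an object; the grip force is fixed at half the most. Time passes only in rows, so rows that do not move let the fingers close. It gives the time, the measured TCP pose, the force and the opening at its end, in the units of the state.
- status.get_state(): the state, without advancing time (a new reading comes with each control period).
- cams.get_image(name): name is "scene" or "top" or "wrist"; returns the picture (400x640x3 uint8, blue, green, red); there is no depth.
- cams.get_calibration(name): a dict with "intrinsics" (3x3 intrinsics, pixels), "distortion" ([k1, k2, p1, p2, k3] as OpenCV has them; the pictures are not rectified), "extrinsics" (4x4, takes a point from world to camera coordinates); the wrist camera has in their place "mount" (4x4, takes a point from camera to tool coordinates, whose origin is the TCP and whose axes are the flange's). Camera axes: x right, y up, looking along -z (the intrinsics and any distortion apply to the point x, -y, -z); pixel columns grow to the right and rows downward; lengths in m; the calibration is good to about 2 mm. A picture is of the moment at which its call begins: read the wrist's pose just before it. get_calibration takes no time and is no camera call.
- bot.sign_off(): hands the job in, once; it reports no verdict.
The state is a dict: "clock": time; "qpos": joint angles; "joint_velocities": joint speeds; "effort": joint torques, N m; "tool_pos": TCP position; "ee_rot": TCP orientation; "wrist_force": force on the tool from outside, world axes, zero at the start; "moment": the same for the moment, N m; "opening": opening from 0.0 (shut) to 1.0 (fully open).
Only numpy, scipy, OpenCV 4.12 (cv2) and the standard library are available. Lean on these libraries where they do the work, as an engineer would, in place of code of your own. Each camera call takes 0.05 s, during which the arm holds its last target. There are 200 camera calls.

## Working session

There is one attempt and no reset: what is moved stays moved. The work goes in short steps, Python scripts to look and compute and a tool call to move; the robot and the scene stay as the last step left them, time stands still between calls to the robot, and variables do not carry over. Pictures are saved under pics/ and viewed, about 12 in all and at most 16, crops included, and the job is handed in when it is done.

Besides the shell and the picture viewer there is one more tool, called by a JSON object that holds its "op" and its "data". drive_tool: Moves the arm, as the interface text tells. Its arguments: {"type":"object","properties":{"hand":{"type":"array"},"travel":{"type":"array"},"rotation":{"type":"array"}},"required":["hand","travel","rotation"]}

```bash
ls; mkdir -p pics; python3 - <<'E'
from station import status,cams,bot
import cv2
s=status.get_state(); print(s)
for n in("top","scene"):
    cv2.imwrite(f"pics/{n}0.png",cams.get_image(n)); c=cams.get_calibration(n); print(n,c)
print(cams.get_calibration("wrist"))
E
```

```text
pics
{'clock': 0.0, 'qpos': array([-1.48480360e+00,  2.59302327e-01,  1.53605993e+00,  1.37725546e-06,
        1.34799734e+00, -2.02763148e-01]), 'joint_velocities': array([ 2.72026200e-05,  1.52440297e-03,  3.40362764e-04, -6.58085189e-04,
        5.59808132e-04,  1.07387523e-03]), 'effort': array([ 6.59000671e-04, -4.37300169e+01, -2.84005272e+01,  7.19602872e-02,
        4.13086417e-02, -1.29157365e-04]), 'tool_pos': array([ 0.15661326, -0.52667087,  0.21784889]), 'ee_rot': array([-8.81929107e-04,  9.89595234e-01,  1.43876659e-01,  5.22228238e-05]), 'wrist_force': array([-0.9519145 , -0.03987047,  0.46971885]), 'moment': array([0.01199043, 0.02363035, 0.0108121 ]), 'opening': 0.9993867876446664}
top {'intrinsics': array([[481.36519935,   0.        , 318.92765798],
       [  0.        , 481.36519935, 201.53810535],
       [  0.        ,   0.        ,   1.        ]]), 'distortion': array([-0.03885526,  0.        ,  0.        ,  0.        ,  0.        ]), 'extrinsics': array([[ 1.69836350e-02, -9.99854131e-01,  1.80898315e-03,
         7.68045597e-03],
       [ 9.91994360e-01,  1.707
[... 648 characters left out ...]
06866,  0.75228623, -1.22067324],
       [ 0.        ,  0.        ,  0.        ,  1.        ]])}
{'intrinsics': array([[312.50838118,   0.        , 317.77869716],
       [  0.        , 312.50838118, 199.91347886],
       [  0.        ,   0.        ,   1.        ]]), 'distortion': array([0.01116395, 0.        , 0.        , 0.        , 0.        ]), 'mount': array([[-3.32903960e-04,  9.69614659e-01,  2.44637084e-01,
         6.70927251e-02],
       [ 9.99999931e-01,  2.83160319e-04,  2.38506528e-04,
         7.89671899e-05],
       [ 1.61987911e-04,  2.44637146e-01, -9.69614687e-01,
        -1.65956508e-01],
       [ 0.00000000e+00,  0.00000000e+00,  0.00000000e+00,
         1.00000000e+00]])}
```

View pics/top0.png

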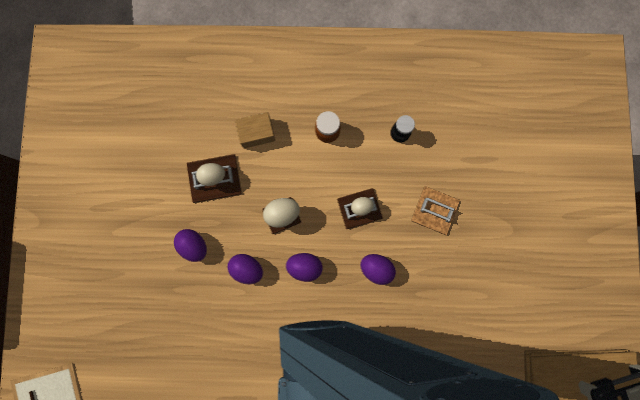

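View pics/scene0.png

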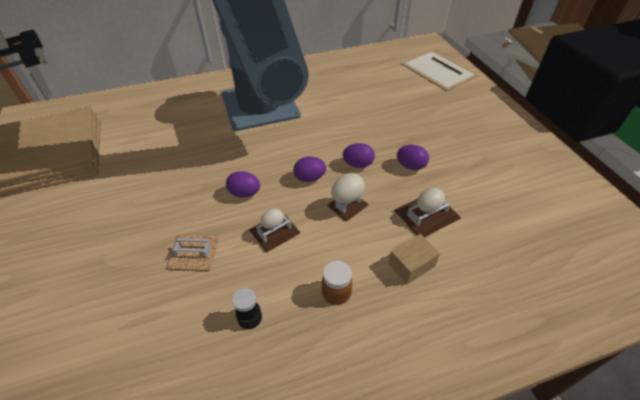

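Top view: the duck is on the large cradle at (211,175), the goose on the small one at (281,213) and the hen on the medium one at (361,207). The cork cradle at (436,210) is empty. The look-alikes are purple eggs at (190,246), (245,268), (304,267) and (378,269). Bystanders are the carton (255,130), jar (328,127) and torch (402,128).

```bash
cat > h.py <<'E'
import numpy as np, cv2
from scipy.spatial.transform import Rotation as R
from station import status,cams,bot
def tool():
    s=status.get_state(); q=s["ee_rot"]; T=np.eye(4)
    T[:3,:3]=R.from_quat([q[1],q[2],q[3],q[0]]).as_matrix(); T[:3,3]=s["tool_pos"]; return T
def grab(n,T=None):
    if n=="wrist": T=tool()
    im=cams.get_image(n); c=cams.get_calibration(n)
    c2w=T@c["mount"] if n=="wrist" else np.linalg.inv(c["extrinsics"])
    return im,(c["intrinsics"],c["distortion"],c2w)
def plane(px,cam,z):
    K,D,c2w=cam
    u=cv2.undistortPoints(np.float64(px).reshape(-1,1,2),K,D).reshape(-1,2)
    d=np.c_[u[:,0],-u[:,1],-np.ones(len(u))]@c2w[:3,:3].T; o=c2w[:3,3]
    return o+d*((z-o[2])/d[:,2])[:,None]
def proj(P,cam):
    K,D,c2w=cam; w=np.linalg.inv(c2w); p=np.float64(P).reshape(-1,3)@w[:3,:3].T+w[:3,3]
    return cv2.projectPoints(p*[1,-1,-1],np.zeros(3),np.zeros(3),K,D)[0].reshape(-1,2)
def eggs(im,amin):
    hsv=cv2.cvtColor(im,cv2.COLOR_BGR2HSV)
    m=((hsv[...,1]<75)&(hsv[...,2]>110)&(hsv[...,0]<40)).astype(np.uint8)
    m=cv2.morphologyEx(m,cv2.MORPH_OPEN,np.ones((5,5),np.uint8))
    cs,_=cv2.findContours(m,cv2.RETR_EXTERNAL,cv2.CHAIN_APPROX_NONE)
    return [c for c in cs if cv2.contourArea(c)>amin]
def goto(x,y,z,yaw):  # yaw of tool y axis (jaw dir), tool down; prints cm/deg needed in tool axes
    T=tool(); ty=np.array([np.cos(yaw),np.sin(yaw),0]); tz=np.array([0,0,-1.]); 
    if ty@T[:3,1]<0: ty=-ty
    Rt=np.c_[np.cross(ty,tz),ty,tz]
    d=T[:3,:3].T@(np.array([x,y,z])-T[:3,3]); r=R.from_matrix(T[:3,:3].T@Rt).as_rotvec(degrees=True)
    print("travel cm",np.round(d*100,2),"rot deg",np.round(r,1)); return d,r
E
python3 - <<'E'
from h import *
im,c=grab("top")
for k in eggs(im,80):
    (a,b),(w,h),t=cv2.minAreaRect(k); M=cv2.moments(k); p=[M['m10']/M['m00'],M['m01']/M['m00']]
    print("egg?",np.round(p),round(w),round(h),np.round(plane(p,c,.055)[0],3))
for n,p in dict(cork=(436,210),large=(214,178),small=(281,213),medium=(360,208),p1=(190,246),p2=(245,268),p3=(304,267),p4=(378,269)).items():
    print(n,np.round(plane(p,c,.03)[0],3))
goto(.50,-.08,.25,0)
E
```

```text
egg? [ 48. 387.] 29 59 [0.079 0.604 0.055]
egg? [278. 211.] 24 33 [0.476 0.107 0.055]
egg? [360. 205.] 17 19 [ 0.492 -0.078  0.055]
egg? [207. 173.] 18 25 [0.561 0.272 0.055]
egg? [405. 123.] 16 17 [ 0.685 -0.18   0.055]
egg? [328. 122.] 21 22 [ 0.684 -0.001  0.055]
egg? [421.  20.] 154 507 [ 0.941 -0.22   0.055]
cork [ 0.487 -0.255  0.03 ]
large [0.553 0.262 0.03 ]
small [0.474 0.103 0.03 ]
medium [ 0.489 -0.079  0.03 ]
p1 [0.394 0.31  0.03 ]
p2 [0.347 0.182 0.03 ]
p3 [0.352 0.048 0.03 ]
p4 [ 0.35  -0.121  0.03 ]
travel cm [ 45.64 -33.05  -3.14] rot deg [ -0.1  -0.1 -73.5]
```

```bash
python3 -c "
from h import *
goto(.50,-.15,.22,0)"
```

```text
travel cm [ 43.64 -26.34  -0.15] rot deg [ -0.1  -0.1 -73.5]
```

{"op": "drive_tool", "data": {"hand": [100, 100, 100, 100, 100, 100, 100, 100, 100, 100, 100, 100, 100, 100, 100, 100, 100, 100, 100], "travel": [[4.36, -2.63, 0], [4.36, -2.63, 0], [4.36, -2.63, 0], [4.36, -2.63, 0], [4.36, -2.63, 0], [4.36, -2.63, 0], [4.36, -2.63, 0], [4.36, -2.63, 0], [4.36, -2.63, 0], [4.36, -2.63, 0], [0, 0, 0], [0, 0, 0], [0, 0, 0], [0, 0, 0], [0, 0, 0], [0, 0, 0], [0, 0, 0], [0, 0, 0], [0, 0, 0]], "rotation": [[0, 0, 0], [0, 0, 0], [0, 0, 0], [0, 0, 0], [0, 0, 0], [0, 0, 0], [0, 0, 0], [0, 0, 0], [0, 0, 0], [0, 0, 0], [0, 0, -9.2], [0, 0, -9.2], [0, 0, -9.2], [0, 0, -9.2], [0, 0, -9.2], [0, 0, -9.2], [0, 0, -9.2], [0, 0, -9.2], [0, 0, 0]]}}

```text
clock: 2.52
tool_pos: [0.4995, -0.1508, 0.2184]
ee_rot: [-0.0, 0.707, 0.708, -0.0]
wrist_force: [0.5, -0.7, -0.2]
opening: 1.002
```

```bash
python3 - <<'E'
from h import *
im,c=grab("wrist"); cv2.imwrite("pics/w1.png",im); np.savez("w1.npz",im=im,K=c[0],D=c[1],T=c[2]); print(tool().round(3))
E
```

```text
[[ 0.001  1.    -0.     0.5  ]
 [ 1.    -0.001  0.    -0.151]
 [ 0.    -0.    -1.     0.218]
 [ 0.     0.     0.     1.   ]]
```

View pics/w1.png

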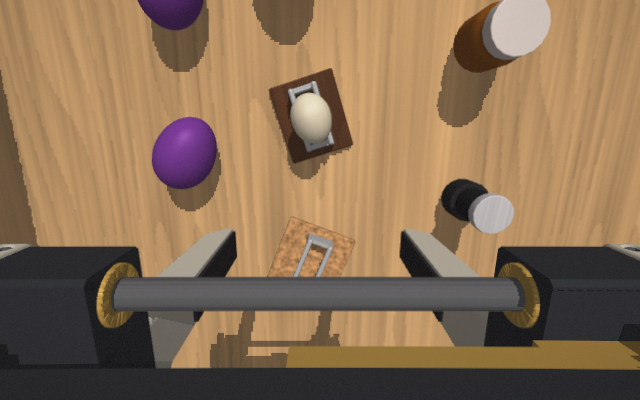

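{"op": "drive_tool", "data": {"hand": [100, 100, 100, 100], "travel": [[-4, 0, 0], [-4, 0, 0], [-2, 0, 0], [0, 0, 0]], "rotation": [[0, 0, 0], [0, 0, 0], [0, 0, 0], [0, 0, 0]]}}

```text
clock: 3.08
tool_pos: [0.4997, -0.2517, 0.2182]
ee_rot: [-0.0, 0.707, 0.707, 0.0]
wrist_force: [0.5, 0.7, -1.5]
opening: 1.0
```

```bash
python3 - <<'E'
from h import *
im,c=grab("wrist"); cv2.imwrite("pics/w2.png",im); np.savez("w2.npz",im=im,K=c[0],D=c[1],T=c[2]); print(tool()[:3,3].round(3))
E
```

```text
[ 0.5   -0.251  0.218]
```

{"op": "drive_tool", "data": {"hand": [100, 100, 100, 100, 100, 100, 100, 100, 100, 100], "travel": [[4, 0, 0], [4, 0, 0], [4, 0, 0], [4, 0, 0], [4, 0, 0], [4, 0, 0], [2, 0, 0], [1, 0, 0], [0, 0, 0], [0, 0, 0]], "rotation": [[0, 0, 0], [0, 0, 0], [0, 0, 0], [0, 0, 0], [0, 0, 0], [0, 0, 0], [0, 0, 0], [0, 0, 0], [0, 0, 0], [0, 0, 0]]}}

```text
clock: 4.38
tool_pos: [0.4992, 0.0186, 0.2187]
ee_rot: [0.0, 0.706, 0.708, -0.0]
wrist_force: [-0.4, 0.9, -0.3]
opening: 0.999
```

```bash
python3 - <<'E'
from h import *
im,c=grab("wrist"); np.savez("w3.npz",im=im,K=c[0],D=c[1],T=c[2]); print(tool()[:3,3].round(3))
a=cv2.imread("pics/w2.png")[:290,130:510]; b=im[:290,130:510]
cv2.imwrite("pics/w23.png",np.hstack([a,b]))
E
```

```text
[0.499 0.018 0.219]
```

View pics/w23.png

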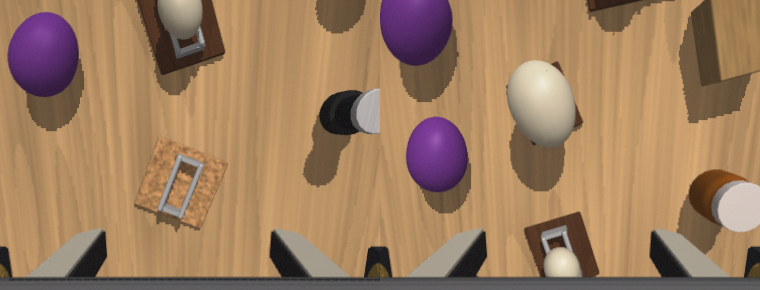

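{"op": "drive_tool", "data": {"hand": [100, 100, 100, 100, 100], "travel": [[5, 3, 0], [5, 2, 0], [4, 0, 0], [1, 0, 0], [0, 0, 0]], "rotation": [[0, 0, 0], [0, 0, 0], [0, 0, 0], [0, 0, 0], [0, 0, 0]]}}

```text
clock: 5.05
tool_pos: [0.5489, 0.1686, 0.2184]
ee_rot: [0.0, 0.706, 0.708, -0.0]
wrist_force: [0.1, 0.5, 0.4]
opening: 0.998
```

```bash
cat > m.py <<'E'
from h import *
def load(f): d=np.load(f); return d["im"],(d["K"],d["D"],d["T"])
def blob(m,px):
    m=cv2.morphologyEx(m.astype(np.uint8),cv2.MORPH_OPEN,np.ones((2,2)))
    n,l,st,_=cv2.connectedComponentsWithStats(m)
    return l
def rect(pts,cam,z,name):
    P=plane(pts,cam,z)[:,:2].astype(np.float32)*1000
    (x,y),(w,h),t=cv2.minAreaRect(P); 
    if w<h: w,h,t=h,w,t+90
    print(f"{name}: c=({x:.1f},{y:.1f}) long {w:.1f} short {h:.1f} yaw {(t+90)%180-90:.1f}")
def measure(im,cam,guess,name,eggz=None,hull=62,boardhalf=None):
    hsv=cv2.cvtColor(im,cv2.COLOR_BGR2HSV).astype(int); H,S,V=hsv[...,0],hsv[...,1],hsv[...,2]
    u,v=proj([guess],cam)[0]; yy,xx=np.mgrid[:im.shape[0],:im.shape[1]]
    near=np.hypot(xx-u,yy-v)<hull
    masks={}
    masks["frame"]=near&(S<55)&(V>60)
    egg=near&(V>95)&(S>=20)&(S<90)&(H>10)&(H<35)
    dark=near&(V<95)&(S>90)
    out={}
    for k,m,z in(("frame",masks["frame"],.031),("board",dark,.008),("egg",egg,eggz or .05)):
        m=cv2.morphologyEx(m.astype(np.uint8),cv2.MORPH_OPEN,np.ones((3,3) if k!="frame" else (2,2)))
        n,l,st,_=cv2.connectedComponentsWithStats(m)
        keep=np.isin(l,[i for i in range(1,n) if st[i,4]>(25 if k=="frame" else 150)])
        out[k]=keep
        if keep.sum()>50: rect(np.argwhere(keep)[:,::-1],cam,z,f"{name} {k} n={keep.sum()}")
    dbg=im.copy(); dbg[out["frame"]]=(255,255,0); dbg[out["board"]]=(0,0,255); dbg[out["egg"]]=(0,255,0)
    u,v=int(u),int(v); 
    return cv2.resize(dbg[max(v-70,0):v+70,u-70:u+70],(260,260),interpolation=0)
E
python3 - <<'E'
from m import *
im,c=grab("wrist"); np.savez("w4.npz",im=im,K=c[0],D=c[1],T=c[2]); print(tool()[:3,3].round(3))
A=[]
A.append(measure(*load("w1.npz"),(.489,-.079,.03),"medium",.05))
A.append(measure(*load("w2.npz"),(.487,-.255,.03),"cork"))
A.append(measure(*load("w4.npz"),(.553,.262,.03),"large",.054))
A=[cv2.resize(a,(260,260)) for a in A]
cv2.imwrite("pics/dbg1.png",np.hstack(A))
E
```

```text
[0.549 0.168 0.219]
medium frame n=2123: c=(492.2,-80.6) long 69.7 short 43.2 yaw -71.9
medium board n=2815: c=(491.0,-80.2) long 89.2 short 75.8 yaw -72.6
medium egg n=1666: c=(492.1,-80.5) long 50.9 short 41.5 yaw -90.0
cork frame n=859: c=(491.3,-258.9) long 71.1 short 32.0 yaw 68.7
large frame n=3524: c=(560.2,267.9) long 89.4 short 54.0 yaw -78.4
large board n=4843: c=(557.5,267.9) long 117.3 short 97.2 yaw -78.7
large egg n=2880: c=(558.6,266.9) long 64.1 short 52.2 yaw -89.9
```

View pics/dbg1.png

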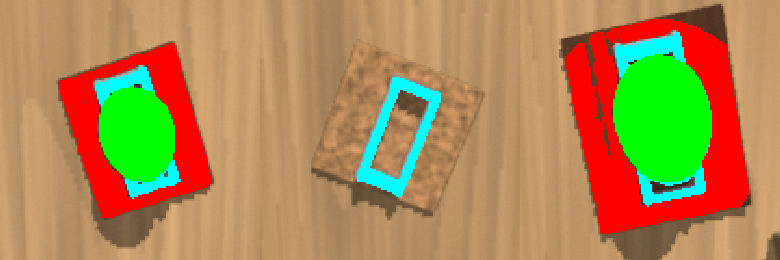

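The masks match: the board sizes come out at 89x76 and 117x97, as given. Cork board corners in w2 are at about (290,138), (357,162), (330,230) and (265,204).

```bash
cat >> m.py <<'E'
def egg(im,cam,guess,z,r,name):
    hsv=cv2.cvtColor(im,cv2.COLOR_BGR2HSV).astype(int); H,S,V=hsv[...,0],hsv[...,1],hsv[...,2]
    u,v=proj([guess],cam)[0]; yy,xx=np.mgrid[:im.shape[0],:im.shape[1]]
    m=(np.hypot(xx-u,yy-v)<r)&(V>95)&(S>=20)&(S<90)&(H>10)&(H<35)
    m=cv2.morphologyEx(m.astype(np.uint8),cv2.MORPH_OPEN,np.ones((3,3)))
    P=plane(np.argwhere(m)[:,::-1],cam,z)[:,:2]*1000; c=P.mean(0); w,E=np.linalg.eigh(np.cov((P-c).T))
    a=E[:,1]; t=(P-c)@a; s=(P-c)@E[:,0]; sk=np.mean(t**3)/np.std(t)**3
    if sk>0: a=-a; t=-t   # tail (point) on negative side -> a to blunt
    b=np.arange(-40,41,4.); i=np.digitize(t,b); wd=[(b[k]-2,np.ptp(s[i==k])) for k in range(1,len(b)) if (i==k).sum()>3]
    print(f"{name} c=({c[0]:.1f},{c[1]:.1f}) len {np.ptp(t):.1f} wid {np.ptp(s):.1f} blunt-dir {np.degrees(np.arctan2(a[1],a[0])):.1f} skew {sk:.3f} widest at {max(wd,key=lambda q:q[1])[0]:.0f}")
    return c,a
E
python3 - <<'E'
from m import *
rect([(290,138),(357,162),(330,230),(265,204)],load("w2.npz")[1],.008,"corkboard")
egg(*load("w1.npz"),(.492,-.0805,.05),.05,40,"hen")
egg(*load("w2.npz"),(.492,-.0805,.05),.05,40,"hen cut")
egg(*load("w4.npz"),(.5586,.267,.054),.054,50,"duck")
egg(*load("w3.npz"),(.476,.107,.063),.063,60,"goose")
E
```

```text
corkboard: c=(489.4,-260.2) long 92.2 short 88.1 yaw 69.8
hen c=(492.2,-80.0) len 52.2 wid 41.9 blunt-dir 107.7 skew -0.049 widest at -2
hen cut c=(493.1,-86.3) len 43.1 wid 32.8 blunt-dir -8.6 skew 0.154 widest at 2
duck c=(558.7,267.5) len 65.6 wid 51.9 blunt-dir 104.5 skew -0.061 widest at 2
goose c=(472.9,102.8) len 84.7 wid 63.6 blunt-dir 111.5 skew -0.082 widest at 2
```

```bash
python3 -c "
from h import *
goto(.4919,-.079,.15,np.radians(17.7))"
```

```text
travel cm [-24.69  -5.75   6.88] rot deg [ -0.    0.  -17.6]
```

{"op": "drive_tool", "data": {"hand": [80, 80, 80, 80, 80, 80, 80, 80, 80, 80, 80, 80, 80], "travel": [[-4, -1, 0], [-4, -1, 0], [-4, -1, 0], [-4, -1, 0], [-4, -1, 0], [-3, -0.75, 0], [-1.69, 0, 0.88], [0, 0, 2], [0, 0, 2], [0, 0, 2], [0, 0, 0], [0, 0, 0], [0, 0, 0]], "rotation": [[0, 0, 0], [0, 0, 0], [0, 0, 0], [0, 0, 0], [0, 0, 0], [0, 0, 0], [0, 0, -8.8], [0, 0, -8.8], [0, 0, 0], [0, 0, 0], [0, 0, 0], [0, 0, 0], [0, 0, 0]]}}

```text
clock: 6.72
tool_pos: [0.4925, -0.0785, 0.1509]
ee_rot: [0.001, 0.59, 0.808, 0.0]
wrist_force: [-0.3, 0.9, -0.4]
opening: 0.801
```

```bash
python3 - <<'E'
from m import *
goto(.4919,-.079,.031,np.radians(17.7))
im,c=grab("wrist"); u=proj([(.492,-.079,.05)],c); print(u); cv2.imwrite("pics/w5.png",im[100:400])
E
```

```text
travel cm [-0.02 -0.1  11.99] rot deg [0.1 0.1 0. ]
[[317.24956415 200.23186505]]
```

View pics/w5.png

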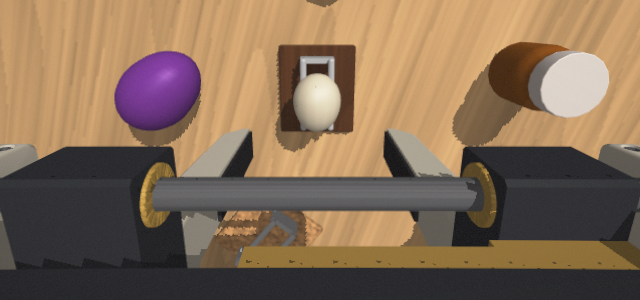

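The off-white small egg is at (317,202), where I predicted (317,200), aligned and centred between the fingers. The purple one at (157,190) stays untouched. Descending and gripping.

{"op": "drive_tool", "data": {"hand": [80, 80, 80, 80, 80, 80, 30, 30, 0, 0, 0, 0, 0], "travel": [[0, -0.1, 3], [0, 0, 3], [0, 0, 3], [0, 0, 2], [0, 0, 0.9], [0, 0, 0], [0, 0, 0], [0, 0, 0], [0, 0, 0], [0, 0, 0], [0, 0, 0], [0, 0, 0], [0, 0, 0]], "rotation": [[0, 0, 0], [0, 0, 0], [0, 0, 0], [0, 0, 0], [0, 0, 0], [0, 0, 0], [0, 0, 0], [0, 0, 0], [0, 0, 0], [0, 0, 0], [0, 0, 0], [0, 0, 0], [0, 0, 0]]}}

```text
clock: 8.4
tool_pos: [0.4914, -0.0783, 0.0311]
ee_rot: [0.0, 0.59, 0.808, 0.0]
wrist_force: [0.9, 0.3, 2.6]
opening: 0.437
```

```bash
python3 - <<'E'
from m import *
print(status.get_state()["wrist_force"].round(1)); goto(.4919,-.079,.031,np.radians(17.7))
E
```

```text
[0.9 0.3 2.6]
travel cm [-0.09  0.02  0.01] rot deg [0. 0. 0.]
```

{"op": "drive_tool", "data": {"hand": [0, 0, 0, 0, 0, 0, 0, 0], "travel": [[0, 0, -0.5], [0, 0, -1], [0, 0, -2], [0, 0, -2.5], [0, 0, -2.5], [0, 0, -1.5], [0, 0, 0], [0, 0, 0]], "rotation": [[0, 0, 0], [0, 0, 0], [0, 0, 0], [0, 0, 0], [0, 0, 0], [0, 0, 0], [0, 0, 0], [0, 0, 0]]}}

```text
clock: 9.4
tool_pos: [0.4905, -0.0779, 0.1301]
ee_rot: [-0.001, 0.59, 0.808, -0.0]
wrist_force: [0.5, -0.3, -0.2]
opening: 0.443
```

```bash
python3 - <<'E'
from m import *
print(status.get_state()["wrist_force"].round(1),status.get_state()["opening"]); goto(.490,-.2596,.131,np.radians(-20.2))
E
```

```text
[ 0.5 -0.3 -0.2] 0.4430752094315546
travel cm [-17.29  -5.58  -0.1 ] rot deg [-0.1 -0.  37.9]
```

{"op": "drive_tool", "data": {"hand": [0, 0, 0, 0, 0, 0, 0, 0, 0, 0, 0, 0, 0, 0], "travel": [[-1.5, -0.5, 0], [-3, -1, 0], [-4, -1.28, 0], [-4, -1.3, 0], [-3, -1, 0], [-1.79, -0.5, 0], [0, 0, 0], [0, 0, 0], [0, 0, 0], [0, 0, 0], [0, 0, 0], [0, 0, 0], [0, 0, 0], [0, 0, 0]], "rotation": [[0, 0, 0], [0, 0, 0], [0, 0, 0], [0, 0, 0], [0, 0, 0], [0, 0, 0], [0, 0, 4], [0, 0, 7], [0, 0, 8], [0, 0, 8], [0, 0, 7], [0, 0, 3.9], [0, 0, 0], [0, 0, 0]]}}

```text
clock: 11.15
tool_pos: [0.4905, -0.2597, 0.1306]
ee_rot: [-0.0, 0.819, 0.573, -0.0]
wrist_force: [-0.2, 0.2, -0.3]
opening: 0.438
```

```bash
python3 - <<'E'
from m import *
goto(.490,-.2596,.0315,np.radians(-20.2))
E
```

```text
travel cm [-0.01 -0.05  9.91] rot deg [-0.  -0.   0.1]
```

Descend to just above the seat, then check the force before releasing.

{"op": "drive_tool", "data": {"hand": [0, 0, 0, 0, 0, 0, 0, 0, 0, 0], "travel": [[0, 0, 1], [0, 0, 2], [0, 0, 2.5], [0, 0, 2], [0, 0, 1], [0, 0, 0.6], [0, 0, 0.4], [0, 0, 0.2], [0, 0, 0.2], [0, 0, 0]], "rotation": [[0, 0, 0], [0, 0, 0], [0, 0, 0], [0, 0, 0], [0, 0, 0], [0, 0, 0], [0, 0, 0], [0, 0, 0], [0, 0, 0], [0, 0, 0]]}}

```text
clock: 12.4
tool_pos: [0.4907, -0.2599, 0.032]
ee_rot: [0.0, 0.82, 0.572, 0.0]
wrist_force: [-0.2, -0.6, -0.1]
opening: 0.438
```

{"op": "drive_tool", "data": {"hand": [0, 0, 0], "travel": [[0, 0, 0.06], [0, 0, 0], [0, 0, 0]], "rotation": [[0, 0, 0], [0, 0, 0], [0, 0, 0]]}}

```text
clock: 12.78
tool_pos: [0.4908, -0.26, 0.0317]
ee_rot: [0.0, 0.82, 0.572, 0.0]
wrist_force: [-1.3, 0.4, 3.8]
opening: 0.438
```

{"op": "drive_tool", "data": {"hand": [46, 50, 60, 70, 80, 80, 80, 80, 80, 80, 80, 80], "travel": [[0, 0, 0], [0, 0, 0], [0, 0, 0], [0, 0, 0], [0, 0, 0], [0, 0, -1], [0, 0, -2], [0, 0, -3], [0, 0, -4], [0, 0, -4], [0, 0, -4], [0, 0, 0]], "rotation": [[0, 0, 0], [0, 0, 0], [0, 0, 0], [0, 0, 0], [0, 0, 0], [0, 0, 0], [0, 0, 0], [0, 0, 0], [0, 0, 0], [0, 0, 0], [0, 0, 0], [0, 0, 0]]}}

```text
clock: 14.28
tool_pos: [0.4924, -0.2612, 0.2158]
ee_rot: [0.004, 0.82, 0.573, 0.001]
wrist_force: [0.3, -0.1, -0.1]
opening: 0.799
```

```bash
python3 - <<'E'
from m import *
im,c=grab("top"); u=proj([(.49,-.26,.05)],c)[0].astype(int)
cv2.imwrite("pics/t2.png",cv2.resize(im[90:290,160:500],(680,400)))
goto(.5585,.269,.211,np.radians(14.5))
E
```

```text
travel cm [ 52.01 -11.93   0.12] rot deg [  0.2   0.1 -34.6]
```

View pics/t2.png

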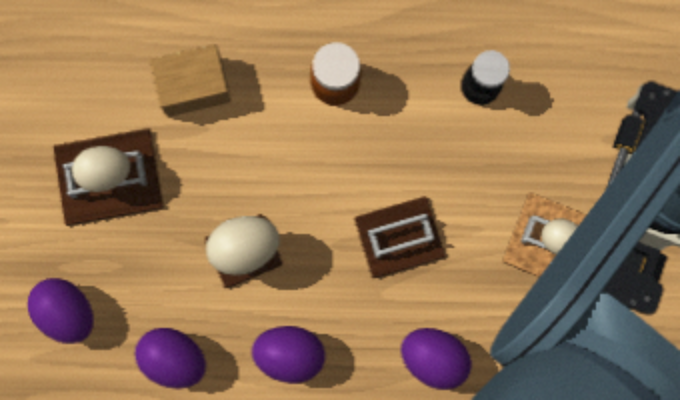

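{"op": "drive_tool", "data": {"hand": [85, 85, 85, 85, 85, 85, 85, 85, 85, 85, 85, 85, 85, 85, 85, 85, 85, 85], "travel": [[3, -0.7, 0], [4.5, -1.03, 0], [4.5, -1.03, 0], [4.5, -1.03, 0], [4.5, -1.03, 0], [4.5, -1.03, 0], [4.5, -1.03, 0], [4.5, -1.03, 0], [4.5, -1.03, 0], [4.5, -1.03, 0], [4.5, -1.03, 0], [4, -0.93, 0], [0, 0, 0], [0, 0, 0], [0, 0, 2], [0, 0, 2], [0, 0, 2], [0, 0, 0]], "rotation": [[0, 0, 0], [0, 0, 0], [0, 0, 0], [0, 0, 0], [0, 0, 0], [0, 0, 0], [0, 0, 0], [0, 0, 0], [0, 0, 0], [0, 0, 0], [0, 0, 0], [0, 0, 0], [0, 0, -8.7], [0, 0, -8.7], [0, 0, -8.6], [0, 0, -8.6], [0, 0, 0], [0, 0, 0]]}}

```text
clock: 16.58
tool_pos: [0.5556, 0.2688, 0.1482]
ee_rot: [-0.002, 0.613, 0.79, -0.003]
wrist_force: [-0.6, -0.6, -0.0]
opening: 0.852
```

```bash
python3 - <<'E'
from m import *
goto(.5585,.2688,.035,np.radians(14.5))
im,c=grab("wrist"); egg(im,c,(.5585,.269,.054),.054,65,"duck")
E
```

```text
travel cm [-0.07  0.35 11.31] rot deg [-0.4  0.  -0.1]
duck c=(558.6,266.5) len 67.1 wid 51.8 blunt-dir 104.5 skew -0.057 widest at 2
```

{"op": "drive_tool", "data": {"hand": [85, 85, 85, 85, 85, 85, 85], "travel": [[-0.05, 0.2, 2], [0, 0, 2.5], [0, 0, 2.5], [0, 0, 2], [0, 0, 1], [0, 0, 0], [0, 0, 0]], "rotation": [[0, 0, 0], [0, 0, 0], [0, 0, 0], [0, 0, 0], [0, 0, 0], [0, 0, 0], [0, 0, 0]]}}

```text
clock: 17.5
tool_pos: [0.5606, 0.2697, 0.0524]
ee_rot: [0.001, 0.613, 0.79, 0.001]
wrist_force: [-0.3, 0.3, 0.4]
opening: 0.85
```

```bash
python3 - <<'E'
from m import *
goto(.5585,.2685,.035,np.radians(14.5))
E
```

```text
travel cm [-0.06 -0.24  1.73] rot deg [ 0.1 -0.  -0.1]
```

{"op": "drive_tool", "data": {"hand": [85, 85, 85, 85, 40, 40, 0, 0, 0, 0, 0], "travel": [[-0.05, -0.2, 0.8], [0, 0, 0.8], [0, 0, 0.1], [0, 0, 0], [0, 0, 0], [0, 0, 0], [0, 0, 0], [0, 0, 0], [0, 0, 0], [0, 0, 0], [0, 0, 0]], "rotation": [[0, 0, 0], [0, 0, 0], [0, 0, 0], [0, 0, 0], [0, 0, 0], [0, 0, 0], [0, 0, 0], [0, 0, 0], [0, 0, 0], [0, 0, 0], [0, 0, 0]]}}

```text
clock: 18.88
tool_pos: [0.5583, 0.2685, 0.0344]
ee_rot: [0.0, 0.613, 0.79, 0.0]
wrist_force: [0.4, 0.4, 0.4]
opening: 0.55
```

{"op": "drive_tool", "data": {"hand": [0, 0, 0, 0, 0, 0, 0, 0, 0], "travel": [[0, 0, -0.5], [0, 0, -1], [0, 0, -2], [0, 0, -2.5], [0, 0, -2.5], [0, 0, -2.5], [0, 0, -1], [0, 0, 0], [0, 0, 0]], "rotation": [[0, 0, 0], [0, 0, 0], [0, 0, 0], [0, 0, 0], [0, 0, 0], [0, 0, 0], [0, 0, 0], [0, 0, 0], [0, 0, 0]]}}

```text
clock: 20.0
tool_pos: [0.5573, 0.2682, 0.1531]
ee_rot: [-0.001, 0.613, 0.79, -0.001]
wrist_force: [0.5, -0.5, -0.9]
opening: 0.545
```

```bash
python3 - <<'E'
from m import *
goto(.4910,-.0802,.152,np.radians(17.4))
E
```

```text
travel cm [-32.09 -15.11   0.14] rot deg [-0.1 -0.  -3. ]
```

{"op": "drive_tool", "data": {"hand": [0, 0, 0, 0, 0, 0, 0, 0, 0, 0, 0, 0, 0, 0], "travel": [[-1.5, -0.7, 0], [-3, -1.4, 0], [-4, -1.9, 0], [-4, -1.9, 0], [-4, -1.9, 0], [-4, -1.9, 0], [-4, -1.9, 0], [-4, -1.9, 0], [-2.5, -1.1, 0], [-1.1, -0.5, 0], [0, 0, 0], [0, 0, 0], [0, 0, 0], [0, 0, 0]], "rotation": [[0, 0, 0], [0, 0, 0], [0, 0, 0], [0, 0, 0], [0, 0, 0], [0, 0, 0], [0, 0, 0], [0, 0, 0], [0, 0, 0], [0, 0, 0], [0, 0, -3], [0, 0, 0], [0, 0, 0], [0, 0, 0]]}}

```text
clock: 21.75
tool_pos: [0.4918, -0.0796, 0.1542]
ee_rot: [-0.0, 0.592, 0.806, -0.0]
wrist_force: [-0.8, 0.3, -0.4]
opening: 0.548
```

```bash
python3 - <<'E'
from m import *
goto(.4910,-.0802,.0375,np.radians(17.4))
im,c=grab("wrist"); np.savez("w6.npz",im=im,K=c[0],D=c[1],T=c[2]); cv2.imwrite("pics/w6.png",im)
E
```

```text
travel cm [-0.03 -0.1  11.67] rot deg [-0.  -0.   0.1]
```

View pics/w6.png

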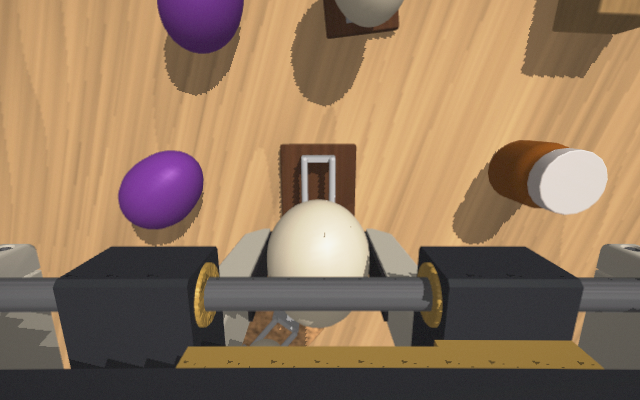

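The duck at (318,250) lines up with the bars at (302–335). Lowering it.

{"op": "drive_tool", "data": {"hand": [0, 0, 0, 0, 0, 0, 0, 0, 0, 0, 0], "travel": [[0, -0.1, 1], [0, 0, 2], [0, 0, 2.5], [0, 0, 2.5], [0, 0, 1.5], [0, 0, 1], [0, 0, 0.5], [0, 0, 0.4], [0, 0, 0.2], [0, 0, 0], [0, 0, 0]], "rotation": [[0, 0, 0], [0, 0, 0], [0, 0, 0], [0, 0, 0], [0, 0, 0], [0, 0, 0], [0, 0, 0], [0, 0, 0], [0, 0, 0], [0, 0, 0], [0, 0, 0]]}}

```text
clock: 23.18
tool_pos: [0.4912, -0.0805, 0.0386]
ee_rot: [0.0, 0.592, 0.806, 0.0]
wrist_force: [-0.1, -0.5, -0.3]
opening: 0.546
```

{"op": "drive_tool", "data": {"hand": [0, 0, 0], "travel": [[0, 0, 0.1], [0, 0, 0], [0, 0, 0]], "rotation": [[0, 0, 0], [0, 0, 0], [0, 0, 0]]}}

```text
clock: 23.55
tool_pos: [0.4909, -0.0804, 0.0373]
ee_rot: [-0.0, 0.592, 0.806, -0.0]
wrist_force: [0.3, -0.5, -1.8]
opening: 0.547
```

{"op": "drive_tool", "data": {"hand": [0, 0, 0], "travel": [[0, 0, 0.07], [0, 0, 0], [0, 0, 0]], "rotation": [[0, 0, 0], [0, 0, 0], [0, 0, 0]]}}

```text
clock: 23.92
tool_pos: [0.491, -0.0804, 0.0367]
ee_rot: [0.0, 0.592, 0.806, 0.0]
wrist_force: [-0.7, 0.2, 0.9]
opening: 0.547
```

{"op": "drive_tool", "data": {"hand": [0, 0, 0], "travel": [[0, 0, 0.04], [0, 0, 0], [0, 0, 0]], "rotation": [[0, 0, 0], [0, 0, 0], [0, 0, 0]]}}

```text
clock: 24.3
tool_pos: [0.4911, -0.0804, 0.0364]
ee_rot: [0.0, 0.592, 0.806, 0.0]
wrist_force: [0.5, 0.5, 4.9]
opening: 0.545
```

{"op": "drive_tool", "data": {"hand": [57, 60, 70, 80, 90, 90, 90, 90, 90, 90, 90, 100, 100], "travel": [[0, 0, 0], [0, 0, 0], [0, 0, 0], [0, 0, 0], [0, 0, 0], [0, 0, 0], [0, 0, -1], [0, 0, -2], [0, 0, -3], [0, 0, -4], [0, 0, -5], [0, 0, -3], [0, 0, 0]], "rotation": [[0, 0, 0], [0, 0, 0], [0, 0, 0], [0, 0, 0], [0, 0, 0], [0, 0, 0], [0, 0, 0], [0, 0, 0], [0, 0, 0], [0, 0, 0], [0, 0, 0], [0, 0, 0], [0, 0, 0]]}}

```text
clock: 25.92
tool_pos: [0.4925, -0.0809, 0.2193]
ee_rot: [0.003, 0.592, 0.806, 0.001]
wrist_force: [-0.3, 0.5, -0.5]
opening: 0.997
```

```bash
python3 - <<'E'
from m import *
goto(.4722,.1047,.17,np.radians(21.5))
E
```

```text
travel cm [18.33  3.61  4.87] rot deg [ 0.3  0.2 -4. ]
```

{"op": "drive_tool", "data": {"hand": [100, 100, 100, 100, 100, 100, 100, 100, 100, 100], "travel": [[2, 0.4, 0], [4, 0.8, 0], [4.3, 0.85, 0], [4, 0.8, 0], [3, 0.55, 0], [1, 0.2, 0], [0, 0, 2.5], [0, 0, 2.4], [0, 0, 0], [0, 0, 0]], "rotation": [[0, 0, 0], [0, 0, 0], [0, 0, 0], [0, 0, 0], [0, 0, 0], [0, 0, 0], [0, 0, -4], [0, 0, 0], [0, 0, 0], [0, 0, 0]]}}

```text
clock: 27.18
tool_pos: [0.4708, 0.1045, 0.1676]
ee_rot: [0.0, 0.563, 0.826, 0.0]
wrist_force: [0.1, 0.0, -0.6]
opening: 0.999
```

```bash
python3 - <<'E'
from m import *
im,c=grab("wrist"); egg(im,c,(.472,.104,.063),.063,80,"goose"); goto(.4722,.1047,.044,np.radians(21.5))
E
```

```text
goose c=(472.9,101.9) len 85.2 wid 63.6 blunt-dir 110.7 skew -0.084 widest at 2
travel cm [-0.02  0.09 12.39] rot deg [ 0.1  0.  -0.1]
```

{"op": "drive_tool", "data": {"hand": [100, 100, 100, 100, 100, 100, 100, 100], "travel": [[0, 0.06, 2], [0, 0, 2.5], [0, 0, 2.5], [0, 0, 2.5], [0, 0, 1.9], [0, 0, 0.9], [0, 0, 0], [0, 0, 0]], "rotation": [[0, 0, 0], [0, 0, 0], [0, 0, 0], [0, 0, 0], [0, 0, 0], [0, 0, 0], [0, 0, 0], [0, 0, 0]]}}

```text
clock: 28.22
tool_pos: [0.4718, 0.1052, 0.0451]
ee_rot: [0.001, 0.563, 0.826, 0.0]
wrist_force: [1.1, -0.1, 0.4]
opening: 0.999
```

{"op": "drive_tool", "data": {"hand": [60, 60, 0, 0, 0, 0, 0], "travel": [[0, 0, 0], [0, 0, 0], [0, 0, 0], [0, 0, 0], [0, 0, 0], [0, 0, 0], [0, 0, 0]], "rotation": [[0, 0, 0], [0, 0, 0], [0, 0, 0], [0, 0, 0], [0, 0, 0], [0, 0, 0], [0, 0, 0]]}}

```text
clock: 29.1
tool_pos: [0.4717, 0.1053, 0.0445]
ee_rot: [0.001, 0.563, 0.826, 0.0]
wrist_force: [3.5, 1.4, 2.2]
opening: 0.679
```

{"op": "drive_tool", "data": {"hand": [0, 0, 0, 0, 0, 0, 0, 0, 0], "travel": [[0, 0, -0.5], [0, 0, -1], [0, 0, -2], [0, 0, -2.5], [0, 0, -2.5], [0, 0, -2.5], [0, 0, -1], [0, 0, 0], [0, 0, 0]], "rotation": [[0, 0, 0], [0, 0, 0], [0, 0, 0], [0, 0, 0], [0, 0, 0], [0, 0, 0], [0, 0, 0], [0, 0, 0], [0, 0, 0]]}}

```text
clock: 30.22
tool_pos: [0.4701, 0.1052, 0.1632]
ee_rot: [-0.001, 0.563, 0.826, -0.001]
wrist_force: [-0.1, 0.0, -1.9]
opening: 0.679
```

```bash
python3 - <<'E'
from m import *
goto(.5575,.268,.165,np.radians(11.3)); print(status.get_state()["wrist_force"].round(1))
E
```

```text
travel cm [11.96 14.08 -0.2 ] rot deg [-0.1 -0.  10.1]
[-0.1  0.  -1.9]
```

{"op": "drive_tool", "data": {"hand": [0, 0, 0, 0, 0, 0, 0, 0, 0, 0, 0], "travel": [[0.8, 1, 0], [2, 2.4, 0], [3, 3.5, 0], [3, 3.5, 0], [2, 2.3, 0], [1.1, 1.3, 0], [0, 0, 0], [0, 0, 0], [0, 0, 0], [0, 0, 0], [0, 0, 0]], "rotation": [[0, 0, 0], [0, 0, 0], [0, 0, 0], [0, 0, 0], [0, 0, 0], [0, 0, 0], [0, 0, 4], [0, 0, 5.9], [0, 0, 0], [0, 0, 0], [0, 0, 0]]}}

```text
clock: 31.6
tool_pos: [0.5577, 0.267, 0.1641]
ee_rot: [-0.0, 0.632, 0.775, -0.0]
wrist_force: [-0.3, 0.2, -1.7]
opening: 0.677
```

```bash
python3 - <<'E'
from m import *
goto(.5575,.268,.0425,np.radians(11.3))
im,c=grab("wrist"); cv2.imwrite("pics/w7.png",im)
E
```

```text
travel cm [ 0.1  -0.   12.16] rot deg [-0.   0.   0.3]
```

View pics/w7.png

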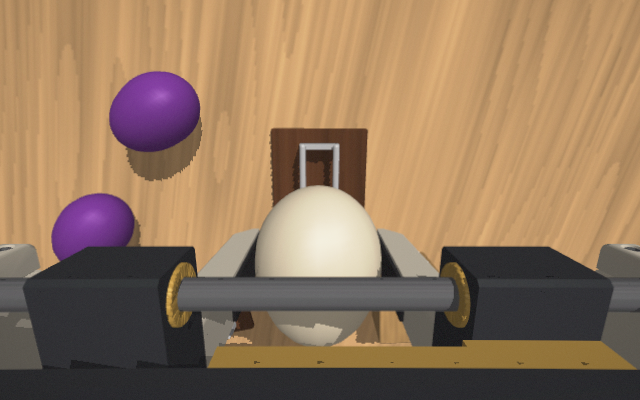

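The goose at (319,255) is centred over the bars at (303–338). Lowering it.

{"op": "drive_tool", "data": {"hand": [0, 0, 0, 0, 0, 0, 0, 0, 0, 0, 0], "travel": [[0.1, 0, 1], [0, 0, 2], [0, 0, 2.5], [0, 0, 2.5], [0, 0, 2], [0, 0, 1], [0, 0, 0.5], [0, 0, 0.3], [0, 0, 0.2], [0, 0, 0], [0, 0, 0]], "rotation": [[0, 0, 0], [0, 0, 0], [0, 0, 0], [0, 0, 0], [0, 0, 0], [0, 0, 0], [0, 0, 0], [0, 0, 0], [0, 0, 0], [0, 0, 0], [0, 0, 0]]}}

```text
clock: 33.02
tool_pos: [0.5578, 0.2682, 0.0446]
ee_rot: [0.0, 0.632, 0.775, 0.0]
wrist_force: [-0.0, 0.4, -1.1]
opening: 0.681
```

{"op": "drive_tool", "data": {"hand": [0, 0, 0], "travel": [[0, 0, 0.08], [0, 0, 0], [0, 0, 0]], "rotation": [[0, 0, 0], [0, 0, 0], [0, 0, 0]]}}

```text
clock: 33.4
tool_pos: [0.5576, 0.2681, 0.0434]
ee_rot: [0.0, 0.632, 0.775, 0.0]
wrist_force: [0.8, -0.3, -1.3]
opening: 0.68
```

{"op": "drive_tool", "data": {"hand": [0, 0, 0], "travel": [[0, 0, 0.08], [0, 0, 0], [0, 0, 0]], "rotation": [[0, 0, 0], [0, 0, 0], [0, 0, 0]]}}

```text
clock: 33.78
tool_pos: [0.5578, 0.2682, 0.0428]
ee_rot: [0.0, 0.632, 0.775, 0.0]
wrist_force: [0.0, -0.8, 1.4]
opening: 0.676
```

{"op": "drive_tool", "data": {"hand": [0, 0, 0], "travel": [[0, 0, 0.04], [0, 0, 0], [0, 0, 0]], "rotation": [[0, 0, 0], [0, 0, 0], [0, 0, 0]]}}

```text
clock: 34.15
tool_pos: [0.5579, 0.2683, 0.0426]
ee_rot: [0.0, 0.632, 0.775, 0.0]
wrist_force: [-0.1, -0.5, 5.8]
opening: 0.677
```

{"op": "drive_tool", "data": {"hand": [70, 73, 80, 90, 100, 100, 100, 100, 100, 100, 100, 100, 100, 100], "travel": [[0, 0, 0], [0, 0, 0], [0, 0, 0], [0, 0, 0], [0, 0, 0], [0, 0, 0], [0, 0, -1], [0, 0, -2], [0, 0, -3], [0, 0, -4], [0, 0, -4], [0, 0, -3.5], [0, 0, 0], [0, 0, 0]], "rotation": [[0, 0, 0], [0, 0, 0], [0, 0, 0], [0, 0, 0], [0, 0, 0], [0, 0, 0], [0, 0, 0], [0, 0, 0], [0, 0, 0], [0, 0, 0], [0, 0, 0], [0, 0, 0], [0, 0, 0], [0, 0, 0]]}}

```text
clock: 35.9
tool_pos: [0.5571, 0.268, 0.2168]
ee_rot: [-0.0, 0.632, 0.775, -0.0]
wrist_force: [0.7, -0.5, -0.6]
opening: 1.001
```

```bash
python3 - <<'E'
from m import *
im,c=grab("wrist"); egg(im,c,(.5575,.268,.061),.061,70,"goose"); goto(.474,.05,.219,np.radians(17))
E
```

```text
goose c=(559.0,264.6) len 84.3 wid 63.3 blunt-dir 101.6 skew -0.087 widest at 2
travel cm [-19.7  -12.47  -0.27] rot deg [-0.1  0.  -5.5]
```

{"op": "drive_tool", "data": {"hand": [90, 90, 90, 90, 90, 90, 90, 90, 90], "travel": [[-2, -1.3, 0], [-4, -2.5, 0], [-4, -2.5, 0], [-4, -2.5, 0], [-4, -2.5, 0], [-1.7, -1.2, 0], [0, 0, 0], [0, 0, 0], [0, 0, 0]], "rotation": [[0, 0, 0], [0, 0, 0], [0, 0, 0], [0, 0, 0], [0, 0, 0], [0, 0, 0], [0, 0, -5.5], [0, 0, 0], [0, 0, 0]]}}

```text
clock: 37.08
tool_pos: [0.4742, 0.0504, 0.2164]
ee_rot: [-0.001, 0.595, 0.804, -0.0]
wrist_force: [-0.2, -0.3, -0.9]
opening: 0.9
```

```bash
python3 - <<'E'
from m import *
im,c=grab("wrist"); np.savez("w8.npz",im=im,K=c[0],D=c[1],T=c[2])
a=measure(im,c,(.474,.103,.03),"small",hull=55); cv2.imwrite("pics/w8.png",np.hstack([a,cv2.resize(im[60:260,220:420],(a.shape[0],)*2)]))
goto(.490,-.2,.219,np.radians(-20.2))
E
```

```text
small frame n=799: c=(473.2,104.2) long 55.8 short 29.6 yaw -66.0
small board n=2607: c=(471.5,103.8) long 72.9 short 65.3 yaw -66.3
travel cm [-24.41  -5.82  -0.25] rot deg [-0.1 -0.  37.2]
```

View pics/w8.png

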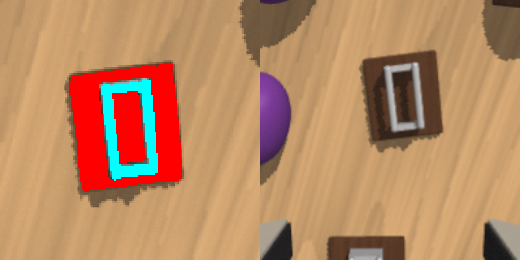

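```bash
python3 - <<'E'
from m import *
goto(.490,-.2596,.219,np.radians(-20.2))
E
```

```text
travel cm [-30.11  -7.56  -0.25] rot deg [-0.1 -0.  37.2]
```

{"op": "drive_tool", "data": {"hand": [80, 80, 80, 80, 80, 80, 80, 80, 80, 80, 80, 80, 80, 80, 80], "travel": [[-2, -0.5, 0], [-4, -1, 0], [-4, -1, 0], [-4, -1, 0], [-4, -1, 0], [-4, -1, 0], [-4, -1, 0], [-3, -0.76, 0], [-1.1, -0.3, 0], [0, 0, 0], [0, 0, 2], [0, 0, 2], [0, 0, 2], [0, 0, 0], [0, 0, 0]], "rotation": [[0, 0, 0], [0, 0, 0], [0, 0, 0], [0, 0, 0], [0, 0, 0], [0, 0, 0], [0, 0, 0], [0, 0, 0], [0, 0, 0], [0, 0, 9.3], [0, 0, 9.3], [0, 0, 9.3], [0, 0, 9.3], [0, 0, 0], [0, 0, 0]]}}

```text
clock: 39.0
tool_pos: [0.491, -0.2594, 0.1578]
ee_rot: [0.0, 0.819, 0.574, 0.0]
wrist_force: [0.6, -0.1, 0.6]
opening: 0.799
```

```bash
python3 - <<'E'
from m import *
im,c=grab("wrist"); egg(im,c,(.490,-.26,.05),.05,60,"hen"); goto(.490,-.2596,.031,np.radians(-20.2))
E
```

```text
hen c=(488.6,-261.9) len 53.3 wid 40.8 blunt-dir 69.9 skew -0.055 widest at -2
travel cm [-0.02 -0.13 12.72] rot deg [0.1 0.  0.2]
```

{"op": "drive_tool", "data": {"hand": [80, 80, 80, 80, 80, 80, 80, 80], "travel": [[-0.04, -0.13, 2], [0, 0, 2.5], [0, 0, 2.5], [0, 0, 2.5], [0, 0, 2], [0, 0, 1.1], [0, 0, 0], [0, 0, 0]], "rotation": [[0, 0, 0], [0, 0, 0], [0, 0, 0], [0, 0, 0], [0, 0, 0], [0, 0, 0], [0, 0, 0], [0, 0, 0]]}}

```text
clock: 40.05
tool_pos: [0.4898, -0.2602, 0.0321]
ee_rot: [0.001, 0.82, 0.573, 0.0]
wrist_force: [0.5, -0.5, 0.7]
opening: 0.801
```

{"op": "drive_tool", "data": {"hand": [60, 30, 0, 0, 0, 0, 0, 0], "travel": [[0, 0, 0], [0, 0, 0], [0, 0, 0], [0, 0, 0], [0, 0, 0], [0, 0, 0], [0, 0, 0], [0, 0, 0]], "rotation": [[0, 0, 0], [0, 0, 0], [0, 0, 0], [0, 0, 0], [0, 0, 0], [0, 0, 0], [0, 0, 0], [0, 0, 0]]}}

```text
clock: 41.05
tool_pos: [0.4894, -0.2599, 0.0313]
ee_rot: [0.0, 0.82, 0.572, 0.0]
wrist_force: [1.5, -0.3, 1.6]
opening: 0.442
```

{"op": "drive_tool", "data": {"hand": [0, 0, 0, 0, 0, 0, 0, 0, 0, 0], "travel": [[0, 0, -0.5], [0, 0, -1], [0, 0, -2], [0, 0, -2.5], [0, 0, -2.5], [0, 0, -2.5], [0, 0, -1.5], [0, 0, -0.5], [0, 0, 0], [0, 0, 0]], "rotation": [[0, 0, 0], [0, 0, 0], [0, 0, 0], [0, 0, 0], [0, 0, 0], [0, 0, 0], [0, 0, 0], [0, 0, 0], [0, 0, 0], [0, 0, 0]]}}

```text
clock: 42.3
tool_pos: [0.4886, -0.2594, 0.1602]
ee_rot: [-0.001, 0.82, 0.572, -0.0]
wrist_force: [-0.4, 0.9, -1.1]
opening: 0.444
```

```bash
python3 - <<'E'
from m import *
goto(.4725,.1045,.162,np.radians(23.8))
E
```

```text
travel cm [ 33.6  -14.05  -0.14] rot deg [ -0.1  -0.1 -44. ]
```

{"op": "drive_tool", "data": {"hand": [0, 0, 0, 0, 0, 0, 0, 0, 0, 0, 0, 0, 0, 0, 0, 0, 0, 0, 0], "travel": [[1.5, -0.63, 0], [3, -1.26, 0], [4, -1.67, 0], [4, -1.67, 0], [4, -1.67, 0], [4, -1.67, 0], [4, -1.67, 0], [4, -1.67, 0], [3, -1.26, 0], [2.1, -0.88, 0], [0, 0, 0], [0, 0, 0], [0, 0, 0], [0, 0, 0], [0, 0, 0], [0, 0, 0], [0, 0, 0], [0, 0, 0], [0, 0, 0]], "rotation": [[0, 0, 0], [0, 0, 0], [0, 0, 0], [0, 0, 0], [0, 0, 0], [0, 0, 0], [0, 0, 0], [0, 0, 0], [0, 0, 0], [0, 0, 0], [0, 0, -5], [0, 0, -8], [0, 0, -9], [0, 0, -9], [0, 0, -8], [0, 0, -5], [0, 0, 0], [0, 0, 0], [0, 0, 0]]}}

```text
clock: 44.68
tool_pos: [0.4728, 0.1043, 0.1611]
ee_rot: [-0.0, 0.546, 0.838, -0.0]
wrist_force: [-0.1, 0.1, -1.7]
opening: 0.44
```

```bash
python3 - <<'E'
from m import *
goto(.4725,.1045,.0323,np.radians(23.8))
im,c=grab("wrist"); cv2.imwrite("pics/w9.png",im)
E
```

```text
travel cm [ 0.03 -0.02 12.88] rot deg [-0. -0. -0.]
```

View pics/w9.png

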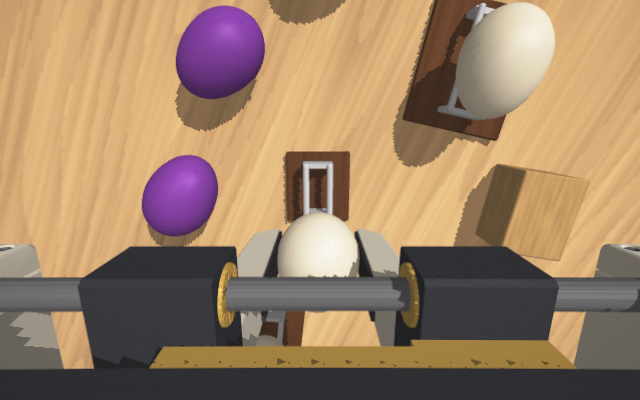

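The hen at (317,255) is centred over the small cradle's bars at (305–332). The goose lies on the large cradle at (507,60).

{"op": "drive_tool", "data": {"hand": [0, 0, 0, 0, 0, 0, 0, 0, 0, 0, 0, 0], "travel": [[0, 0, 1], [0, 0, 2], [0, 0, 2.5], [0, 0, 2.5], [0, 0, 2], [0, 0, 1], [0, 0, 0.8], [0, 0, 0.5], [0, 0, 0.3], [0, 0, 0.1], [0, 0, 0], [0, 0, 0]], "rotation": [[0, 0, 0], [0, 0, 0], [0, 0, 0], [0, 0, 0], [0, 0, 0], [0, 0, 0], [0, 0, 0], [0, 0, 0], [0, 0, 0], [0, 0, 0], [0, 0, 0], [0, 0, 0]]}}

```text
clock: 46.22
tool_pos: [0.4732, 0.1041, 0.0344]
ee_rot: [0.0, 0.546, 0.838, 0.0]
wrist_force: [0.5, -0.2, -1.3]
opening: 0.438
```

{"op": "drive_tool", "data": {"hand": [0, 0, 0], "travel": [[0, 0, 0.08], [0, 0, 0], [0, 0, 0]], "rotation": [[0, 0, 0], [0, 0, 0], [0, 0, 0]]}}

```text
clock: 46.6
tool_pos: [0.473, 0.1041, 0.0334]
ee_rot: [-0.0, 0.546, 0.838, 0.0]
wrist_force: [-0.5, -0.1, -0.2]
opening: 0.439
```

{"op": "drive_tool", "data": {"hand": [0, 0, 0], "travel": [[0, 0, 0.08], [0, 0, 0], [0, 0, 0]], "rotation": [[0, 0, 0], [0, 0, 0], [0, 0, 0]]}}

```text
clock: 46.98
tool_pos: [0.473, 0.1041, 0.0325]
ee_rot: [-0.0, 0.546, 0.838, -0.0]
wrist_force: [-0.7, 0.3, 0.4]
opening: 0.438
```

{"op": "drive_tool", "data": {"hand": [0, 0, 0], "travel": [[0, 0, 0.05], [0, 0, 0], [0, 0, 0]], "rotation": [[0, 0, 0], [0, 0, 0], [0, 0, 0]]}}

```text
clock: 47.35
tool_pos: [0.4731, 0.1041, 0.0322]
ee_rot: [0.0, 0.546, 0.838, 0.0]
wrist_force: [-0.8, 0.1, 3.2]
opening: 0.44
```

Contact at 3.2 N. Releasing and backing off for the final checks.

{"op": "drive_tool", "data": {"hand": [46, 50, 60, 70, 80, 80, 80, 80, 80, 80, 80, 80, 80, 80], "travel": [[0, 0, 0], [0, 0, 0], [0, 0, 0], [0, 0, 0], [0, 0, 0], [0, 0, 0], [0, 0, -1], [0, 0, -2], [0, 0, -3], [0, 0, -4], [0, 0, -4], [0, 0, -4], [0, 0, 0], [0, 0, 0]], "rotation": [[0, 0, 0], [0, 0, 0], [0, 0, 0], [0, 0, 0], [0, 0, 0], [0, 0, 0], [0, 0, 0], [0, 0, 0], [0, 0, 0], [0, 0, 0], [0, 0, 0], [0, 0, 0], [0, 0, 0], [0, 0, 0]]}}

```text
clock: 49.1
tool_pos: [0.4725, 0.1041, 0.212]
ee_rot: [-0.0, 0.546, 0.838, -0.0]
wrist_force: [0.4, 0.3, -0.4]
opening: 0.804
```

```bash
python3 - <<'E'
from m import *
im,c=grab("wrist"); egg(im,c,(.4725,.104,.051),.051,50,"hen"); goto(.492,-.15,.219,np.radians(17.4))
E
```

```text
hen c=(473.2,102.2) len 52.4 wid 40.8 blunt-dir 114.0 skew -0.043 widest at -6
travel cm [-24.04  -8.46  -0.78] rot deg [-0.1 -0.   6.4]
```

{"op": "drive_tool", "data": {"hand": [80, 80, 80, 80, 80, 80, 80, 80, 80, 80], "travel": [[-2, -0.7, -0.5], [-4, -1.4, 0], [-4, -1.4, 0], [-4, -1.4, 0], [-4, -1.4, 0], [-4, -1.4, 0], [-2, -0.76, 0], [0, 0, 0], [0, 0, 0], [0, 0, 0]], "rotation": [[0, 0, 0], [0, 0, 0], [0, 0, 0], [0, 0, 0], [0, 0, 0], [0, 0, 0], [0, 0, 0], [0, 0, 6], [0, 0, 0], [0, 0, 0]]}}

```text
clock: 50.4
tool_pos: [0.4924, -0.1488, 0.2167]
ee_rot: [-0.0, 0.588, 0.809, 0.0]
wrist_force: [0.2, -0.3, 0.5]
opening: 0.802
```

```bash
python3 - <<'E'
from m import *
im,c=grab("wrist"); egg(im,c,(.4915,-.0802,.056),.056,50,"duck"); measure(im,c,(.491,-.0802,.03),"medium",.056)
t,_=grab("top"); cv2.imwrite("pics/tend.png",np.vstack([cv2.resize(t[90:290,160:500],(510,300)),cv2.resize(im[:250,80:505],(510,300))]))
E
```

```text
duck c=(492.5,-81.3) len 64.3 wid 52.0 blunt-dir 107.3 skew -0.064 widest at 2
medium frame n=2771: c=(495.0,-80.8) long 73.2 short 53.7 yaw -72.1
medium board n=1606: c=(491.0,-79.9) long 87.8 short 75.2 yaw -72.4
medium egg n=2704: c=(492.6,-82.3) long 64.1 short 51.9 yaw -72.0
```

View pics/tend.png

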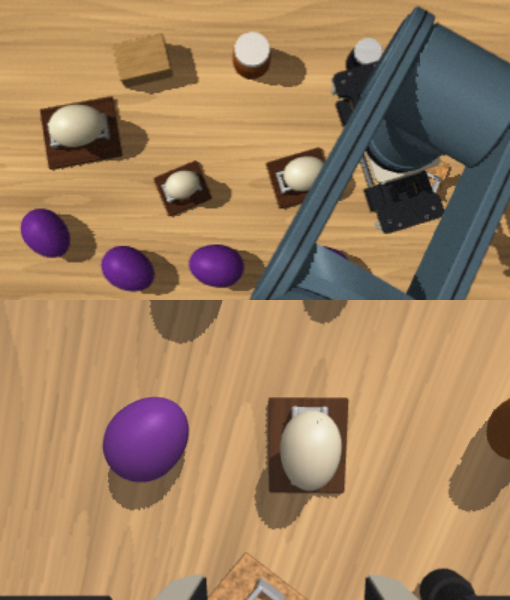

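All three eggs are on their own cradles: goose (77,126), hen (183,185) and duck (303,174) in the upper picture. The bystanders in view are unmoved and the arm is clear.

```bash
python3 -c "
from station import bot
print(bot.sign_off())"
```

```text
the job is handed in; nothing more can be done
None
```

The job is handed in: all three eggs lie on their own cradles after about 50 s of robot time. I parked the hen egg on the cork cradle, moved the duck egg from the large to the medium, the goose egg from the small to the large, then the hen egg to the small. Each egg was released at light contact; the readings before release were 3–6 N.

**Final checks (wrist camera):**

| Egg | Widest point vs cradle point | Axis vs bars |
|---|---|---|
| Goose | about 2 mm | 0.3° |
| Duck | under 1 mm | 0.1° |
| Hen | about 1 mm | 0.2° |

- **Bystanders:** I saw no change in the carton, the jar or the purple eggs in view. In the last top picture the arm partly hid the torch and one purple egg; they were not remeasured.
- **Disagreement:** the bar and board measurements of each cradle differed by 1–3 mm sideways. Repeat egg measurements differed by about 1 mm, and I took that as calibration and mask error, since the bars centre an egg sideways anyway.
- **Centring choice:** I centred each egg on its given point, the widest place. The middle of the goose's length is therefore about 5 mm off the cradle centre towards its pointed end.

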